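Stow two agar plates in the trolley's plate track

TASK

The steel trolley is about to be wheeled away, so stow its two agar plates in the plate track: push the loose plate along the trolley top into the open mouth of the track until it has driven the plate already in there up against the end stop, with the two plates touching. Then swing the blue gate fully shut across the mouth behind them. Only push, with the fingertips or the outside of the fingers: the plates stay flat on the trolley, nothing is gripped, lifted or forced, and the small stopper beside the track is left where it lies.

Things in the scene. Friction and masses are not known exactly. Their poses are not given: they have to be found in the camera images.
- plate_track: Bright steel U-shaped plate holder fixed on the trolley top (the deck), open at one end (the mouth), no floor: plates slide on the deck. Origin: on the deck, middle of the mouth, on the line where the gate lies when shut; x points from the mouth to the end stop, y left of that. Rails 14 mm high, 3 mm thick, along x, inner faces at y = +-49 mm; foot flanges out to +-70 mm.
- flare_end (a point): end of the short flared lead-in of the +y rail, outside the mouth at x = -30, y = +63 mm in the track's frame, 14 mm high
- gate_pivot (a point): on the gate's upright hinge pin, beside the mouth at x = 0, y = -57 mm in the track's frame, 10 mm above the deck
- gate (a joint): angle of the blue plastic gate about its upright pin: 0 = fully shut (across the mouth, along the track's +y; rigid stop); grows as it opens outward (1.57: along the track's -x; beyond that it leans out to -y), limit 2.45. Starts at 1.7 to 1.95. Light, slight friction (about 0.5 N at its end), stays where it is left.
- gate_tip (a point): middle of the gate's free end, 98 mm from the pin, 10 mm above the deck; moves with the gate. The arm is 8 mm thick and stands 4 to 16 mm above the deck; its last 24 mm carry a finger tab, 6 mm thick, top 27 mm above the deck. Shut, its faces are at x = +4 and -4 mm in the track's frame.
- plate_out: the loose lidded agar plate standing on the deck outside the mouth: clear round dish with a pale cream filling, 91.4 mm in diameter, 17 mm high, about 50 g. Origin: centre of its underside. Its centre starts 85 to 105 mm before the mouth and up to 20 mm off the track's middle line. It slides easily.
- plate_in: the same kind of plate already between the rails, 43 to 68 mm short of its place. Origin: centre of its underside. The face of the end stop (black rubber, 14 mm high) is at x = 189 mm in the track's frame. The track holds exactly two plates: with both home, plate_in is centred at x = 143 mm and plate_out at x = 52 mm, and the shut gate leaves about 2 mm of play.
- bung: small tan rubber stopper lying loose near the trolley's edge, on the track's -y side: 16 x 27 x 16 mm, origin at the centre of its underside. Fixed things stand on the other (+y) side, farther from the robot: a marker lying flat 90 mm or more from the middle of the mouth; from 110 mm on a tip box (90 mm high), spray bottle (272 mm), forceps, dishes, three flasks (118 mm).

How it is judged:
On the way, in this order (a step that is already met when the one before it is completed fails the run):
1. both plates in the track: the inner one within 5 mm of the end stop, the outer one within 6 mm of its place behind it (x of plate_in in the frame of plate_track above 0.1383 m and x of plate_out in the frame of plate_track above 0.046 m and y of plate_in in the frame of plate_track between -0.01 and 0.01 m and height (world z) of each of plate_in, plate_out below 0.004 m and angle between each of plate_in, plate_out's own z axis and vertical below 0.05 rad and y of plate_out in the frame of plate_track between -0.01 and 0.01 m), for 0.1 s.
2. the gate is shut behind them (value of joint gate below 0.07 rad), for 0.2 s.
At the end, for the whole second after the job is handed in: Both plates lie flat on the deck between the rails, at rest: the inner one within 4 mm of the end stop, the two within 4 mm of touching; the gate is shut behind them to within 0.07 rad (4 degrees) (x of plate_in in the frame of plate_track above 0.1393 m and x of plate_out in the frame of plate_track above 0.0475 m and y of plate_in in the frame of plate_track between -0.01 and 0.01 m and height (world z) of each of plate_in, plate_out below 0.004 m and angle between each of plate_in, plate_out's own z axis and vertical below 0.05 rad and y of plate_out in the frame of plate_track between -0.01 and 0.01 m and horizontal distance between plate_in and plate_out below 0.0955 m and value of joint gate below 0.07 rad and velocity of joint gate below 0.1 rad/s and linear speed of each of plate_in, plate_out below 0.01 m/s).
It fails at once if a plate is lifted or tipped off the deck (height (world z) of any of plate_in, plate_out above 0.008 m or angle between any of plate_in, plate_out's own z axis and vertical above 0.12 rad).
It fails at once if a plate is pushed with more than 40 N (contact force between the fingers and plate_in above 40 N or contact force between the fingers and plate_out above 40 N).
It fails at once if the gate or the track is gripped or forced (more than 30 N) (contact force between the fingers and plate_track above 30 N).
It fails at once if the stopper is disturbed (moved more than 15 mm) (distance of bung from where it was at the start of the episode above 0.015 m).
It also fails if it takes over 51 s, if anything falls off the work surface, if the arm or the gripper's body presses on something with over 40 N, if the wrist force passes 120 N, or if a joint passes its speed limit or range.

ROBOT

A 6-joint arm with a two-finger parallel gripper is mounted at the origin on a cart in front of the work surface, level with it; the furniture and walls round the work are solid. World frame = base frame: x ahead of the robot, y to its left, z up, the work surface at z = 0. Lengths are in m, angles in rad, forces in N, time in s.
With the tool pointing down it reaches from about 0.225 to 0.875 m from the base axis. Payload 3.4 kg.
Tool frame: the origin (TCP) lies on the centre line of the jaws, within the pads' length; the fingertips stand 22 mm ahead of it and the grasp point (between the pads) lies 3 mm ahead of it; z points along the fingers, y is the line along which they close (so a half turn about z gives the same grasp; the last joint's range is limited). The gripper opens to 85 mm and grips with 20 to 120 N. Pads are 22 mm wide; open, the fingers measure 114 mm over their backs; the gripper's body (76 mm by 85 mm) begins 54 mm behind the grasp point. The pads swing forward as they close: fully open they stand 13 mm farther back than shut.
Start: joints at [-1.36, 0.276, 1.505, -0, 1.361, -0.121], TCP at [0.187, -0.544, 0.253] pointing down, gripper open.
Joint ranges: [-2.89, 2.89], [-0.75, 2.08], [0.22, 2.7], [-1.18, 4.32], [0.11, 2.71], [-2.7, 2.7]. Speed limits (rad/s): [2.57, 2.57, 3.14, 3.14, 3.14, 3.14].

INTERFACE

Orientations are given as a unit quaternion [w, x, y, z].
In Python, from rig import manip gives the robot as it stands.
- The arm moves only by the shell command python3 steer.py 'ROWS' [OPENING] [FORCE]. ROWS is a JSON list of rows, 1 to 5 of them, each of 4 numbers: dx, dy, dz in m, then a turn about the tool's z in rad; each row shifts and turns the commanded pose from where the row before left it, along the tool's axes as they then stand; what a row does not reach is not made up. A row lasts 1/12 s, in which the tool goes at most 0.0417 m and 0.125 rad, less where a joint would pass 70% of its speed; a pose out of reach is approached as far as the arm can. OPENING is the finger opening in m, set as the command begins (- or left out keeps the last). The fingers move at their own pace and stop on an object; FORCE is the grip in N (left out, the last holds). Time passes only in rows, so rows that do not move let the fingers close. It prints the time, the measured TCP pose, the force, the opening and the grip force at its end. Input that does not fit is refused with a message, and nothing moves.
- manip.get_state(): the state, without advancing time (a new reading comes with each control period).
- manip.get_image(name): name is "scene" or "top" or "wrist"; returns a dict with "img" (384x512x3 uint8, red, green, blue), "camera_matrix" (3x3 intrinsics, pixels), "T" (4x4, takes a point from camera to world coordinates); the wrist camera has in their place "hand_eye" (4x4, takes a point from camera to tool coordinates, whose origin is the TCP and whose axes are the flange's). Camera axes: x right, y down, z forward; pixel columns grow to the right and rows downward; lengths in m; the calibration is good to about 2 mm. A picture is of the moment at which its call begins: read the wrist's pose just before it. There is no depth.
- manip.sign_off(): hands the job in; it is judged then, once.
The state is a dict: "clock": time; "qpos": joint angles; "qd": joint speeds; "effort": joint torques, N m; "position": TCP position; "ee_rot": TCP orientation; "contact_force": force on the tool from outside, world axes, zero at the start; "moment": the same for the moment, N m; "width": finger opening in m; "gripper_force": force on a finger pad.
Only numpy, scipy, OpenCV 4.12 (cv2) and the standard library are available. Lean on these libraries where they do the work, as an engineer would, in place of code of your own. Each camera call takes 0.05 s, during which the arm holds its last target. There are 200 camera calls.

## Working session

There is one attempt and no reset: what is moved stays moved. The work goes in short steps, Python scripts to look and compute and a shell command to move; the robot and the scene stay as the last step left them, time stands still between calls to the robot, and variables do not carry over. Pictures are saved under pics/ and viewed, at most 10 in all, crops included, and the job is handed in when it is done.

```bash
ls; mkdir -p pics; python3 - <<'E'
from rig import manip
import cv2,numpy as np
s=manip.get_state();print(s)
for n in("top","scene"):
    d=manip.get_image(n);print(n,d["camera_matrix"].tolist(),np.round(d["T"],4).tolist())
    cv2.imwrite(f"pics/{n}0.png",d["img"][...,::-1])
E
```

```text
pics
rig.py
steer.py
{'clock': 0.0, 'qpos': array([-1.35998899e+00,  2.76639043e-01,  1.50615505e+00,  3.62514074e-05,
        1.36069794e+00, -1.21001106e-01]), 'qd': array([-0.0003496 , -0.00026074,  0.00105374, -0.00062205,  0.00161354,
       -0.00129118]), 'effort': array([-3.06278998e-03, -4.16778517e+01, -2.45804572e+01, -1.78195087e-04,
        1.12029217e-02, -3.33027728e-06]), 'position': array([ 0.18721033, -0.54314976,  0.25240583]), 'ee_rot': array([-9.49527160e-04,  9.86269614e-01,  1.65140383e-01, -2.49239929e-05]), 'contact_force': array([-0.40401232, -0.72254445,  0.2141304 ]), 'moment': array([-0.02576525, -0.01572825, -0.03254227]), 'gripper_force': 0.0, 'width': 0.08541865365569744}
top [[478.2645278640703, 0.0, 256.1668225986932], [0.0, 478.2645278640703, 187.40668252674897], [0.0, 0.0, 1.0]] [[-0.0011, -0.9901, 0.1403, 0.3219], [-1.0, 0.0012, 0.0012, -0.5283], [-0.0014, -0.1403, -0.9901, 0.8672], [0.0, 0.0, 0.0, 1.0]]
scene [[359.1285614309831, 0.0, 251.8624112740484], [0.0, 359.1285614309831, 197.30983560869174], [0.0, 0.0, 1.0]] [[-0.4839, 0.3839, -0.7864, 1.0979], [0.8751, 0.2026, -0.4396, -0.1283], [-0.0094, -0.9009, -0.434, 0.4075], [0.0, 0.0, 0.0, 1.0]]
```

View pics/top0.png

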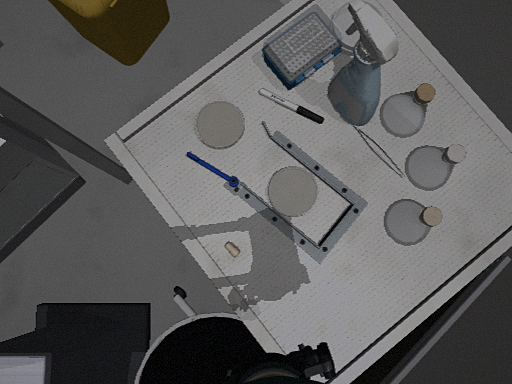

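View pics/scene0.png

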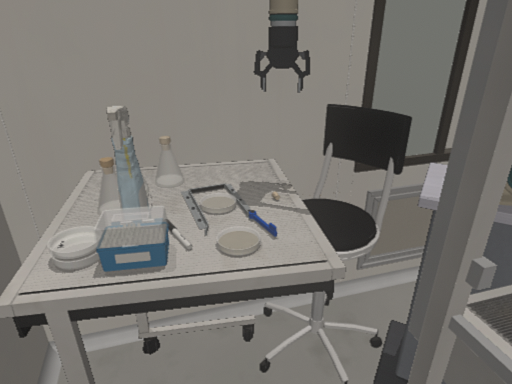

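The top view shows the loose plate at about (220,124) and the inner plate at about (292,191). The gate runs from its pin (235,182) to its tip (188,154), the flare end is near (264,123), and the bung is at (232,249). I'll enlarge the view for exact readings.

```bash
python3 - <<'E'
import cv2
i=cv2.imread("pics/top0.png")[95:265,175:375]
cv2.imwrite("pics/top0c.png",cv2.convertScaleAbs(cv2.resize(i,None,fx=3.5,fy=3.5,interpolation=cv2.INTER_CUBIC),alpha=1.3))
i=cv2.imread("pics/scene0.png")[170:270,150:310]
cv2.imwrite("pics/scene0c.png",cv2.resize(i,None,fx=5,fy=5,interpolation=cv2.INTER_CUBIC))
E
```

```text
(no output)
```

View pics/top0c.png

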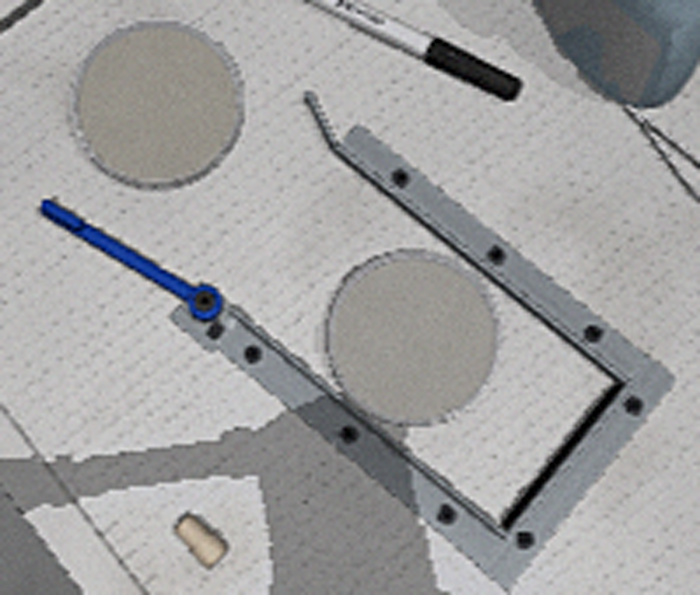

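View pics/scene0c.png

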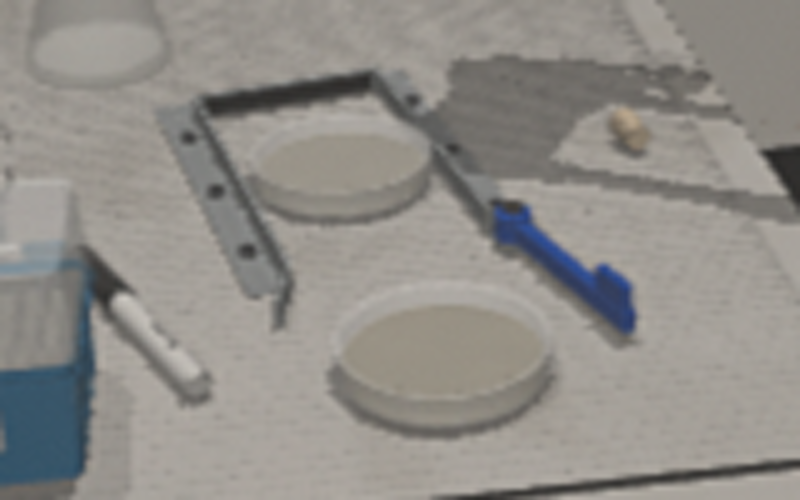

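The top crop gives the pin at (204,301), flare end at (310,96), +y rail bend at (338,150), and stop corners at (620,383) and (507,525). The plate circles are centred at (158,104) and (412,337), the gate tab end is at (46,208), and the bung is at (201,540). In the scene crop the pin is at (512,207), the tab's upper end near (632,290), and the stop corners at (203,103) and (375,72).

```bash
cat > h.py <<'E'
import numpy as np
from rig import manip
from scipy.optimize import least_squares
KT=np.array([[478.2645,0,256.1668],[0,478.2645,187.4067],[0,0,1]]);TT=np.array([[-0.0011,-0.9901,0.1403,0.3219],[-1,0.0012,0.0012,-0.5283],[-0.0014,-0.1403,-0.9901,0.8672]])
KS=np.array([[359.12856,0,251.8624],[0,359.12856,197.3098],[0,0,1]]);TS=np.array([[-0.4839,0.3839,-0.7864,1.0979],[0.8751,0.2026,-0.4396,-0.1283],[-0.0094,-0.9009,-0.434,0.4075]])
def ray(K,T,uv):return T[:,:3]@np.linalg.inv(K)@[uv[0],uv[1],1],T[:,3]
def onz(K,T,uv,z):
    d,o=ray(K,T,uv);return o+d*(z-o[2])/d[2]
def tri(a,b):
    d1,o1=ray(KT,TT,a);d2,o2=ray(KS,TS,b)
    s=np.linalg.lstsq(np.c_[d1,-d2],o2-o1,rcond=None)[0];p=o1+d1*s[0];q=o2+d2*s[1];return (p+q)/2,np.linalg.norm(p-q)
def ct(u,v):return (175+u/3.5,95+v/3.5)
def cs(u,v):return (150+u/5,170+v/5)
def R(a):return np.array([[np.cos(a),-np.sin(a)],[np.sin(a),np.cos(a)]])
E
python3 - <<'E'
from h import *
np.set_printoptions(precision=4,suppress=True)
for n,a,b in [("pivot",(204,301),(512,207)),("stopL",(620,383),(203,103)),("stopR",(507,525),(375,72)),("flare",(310,96),(277,300)),("bend",(338,150),(290,278)),("tip",(46,208),(632,290)),("plo",(158,104),(443,340)),("bung",(201,540),(630,130))]:
    print(n,*tri(ct(*a),cs(*b)))
L=[((310,96),(-.030,.063),.014),((204,301),(0,-.057),.018),((620,383),(.189,.049),.014),((507,525),(.189,-.049),.014),((338,150),(0,.049),.014)]
W=np.array([onz(KT,TT,ct(*l[0]),l[2])[:2] for l in L]);M=np.array([l[1] for l in L])
for k in (4,5):
    r=least_squares(lambda p:(M[:k]@R(p[2]).T+p[:2]-W[:k]).ravel(),[.4,-.5,-2.5]);print("track",r.x,r.fun.reshape(-1,2)*1e3)
    o,a=r.x[:2],r.x[2]
    for n,uv,z in[("out",(158,104),.017),("in",(412,337),.017),("tip",(46,208),.027),("bung",(201,540),.014)]:
        w=onz(KT,TT,ct(*uv),z)[:2];print(n,w,(w-o)@R(a))
E
```

```text
pivot [ 0.4544 -0.4865  0.0164] 0.0008951843214192121
stopL [ 0.4123 -0.7003  0.0067] 0.0008652819615687933
stopR [ 0.3389 -0.6392  0.009 ] 0.0032453804721460206
flare [ 0.5649 -0.5414  0.0093] 0.0006921894381228884
bend [ 0.537  -0.5556  0.002 ] 0.0007213498317567556
tip [ 0.502  -0.4037  0.0197] 0.0014872749827338238
plo [ 0.5603 -0.4611  0.0103] 0.0002748538309311477
bung [ 0.3323 -0.4845  0.0049] 0.0003218069156189509
track [ 0.4966 -0.5237 -2.2641] [[ 0.8889  0.0874]
 [-1.1494 -1.1247]
 [ 1.7489 -1.1572]
 [-1.4884  2.1945]]
out [ 0.5583 -0.4615] [-0.0873  0.0077]
in [ 0.4353 -0.5928] [ 0.0923 -0.003 ]
tip [ 0.5008 -0.4054] [-0.0937 -0.0724]
bung [ 0.3323 -0.4851] [ 0.0754 -0.1511]
track [ 0.4966 -0.5238 -2.2646] [[ 0.9093 -0.0715]
 [-1.098  -1.2192]
 [ 1.677  -1.2289]
 [-1.5241  2.1664]
 [ 0.0358  0.3531]]
out [ 0.5583 -0.4615] [-0.0874  0.0075]
in [ 0.4353 -0.5928] [ 0.0923 -0.0031]
tip [ 0.5008 -0.4054] [-0.0937 -0.0725]
bung [ 0.3323 -0.4851] [ 0.0754 -0.1511]
```

```bash
python3 steer.py '[[0, 0, 0, -0.109], [0, 0, 0, -0.109], [0, 0, 0, -0.109], [0, 0, 0, -0.109], [0, 0, 0, -0.109]]' 0.045 20
python3 steer.py '[[0.025, 0.0155, 0, 0], [0.025, 0.0155, 0, 0], [0.025, 0.0155, 0, 0], [0.025, 0.0155, 0, 0], [0.025, 0.0155, 0, 0]]'
python3 steer.py '[[0.025, 0.0155, 0, 0], [0.025, 0.0155, 0, 0], [0.025, 0.0155, 0, 0], [0.025, 0.0155, 0, 0], [0.025, 0.0155, 0, 0]]'
python3 steer.py '[[0.025, 0.0155, 0, 0], [0.025, 0.0155, 0, 0], [0.025, 0.0155, 0, 0], [0.025, 0.0155, 0, 0], [0.025, 0.0155, 0, 0]]'
python3 steer.py '[[0, 0, 0.03, 0], [0, 0, 0.03, 0], [0, 0, 0.03, 0], [0, 0, 0.03, 0], [0, 0, 0, 0]]'
cat >> h.py <<'E'
def where(o=(.4966,-.5237),a=-2.264):
    s=manip.get_state();p=s["position"];w,x,y,z=s["ee_rot"]
    print("t",round(s["clock"],2),"track xy",np.round((p[:2]-o)@R(a),4),"z",round(p[2],4),"yaw err",round(np.arctan2(2*(x*y+w*z),1-2*(y*y+z*z))-a-np.pi,4),"F",np.round(s["contact_force"],1),"w",round(s["width"],4))
E
python3 -c "
from h import *
where()
import cv2
d=manip.get_image('wrist');print(d['camera_matrix'].tolist(),d['hand_eye'].tolist());cv2.imwrite('pics/w1.png',d['img'][...,::-1])"
```

```text
clock: 0.52
position: [0.1872, -0.5434, 0.2528]
ee_rot: [-0.001, 0.904, 0.427, 0.0]
contact_force: [0.2, 0.4, -0.3]
width: 0.0449
gripper_force: 0.0
clock: 0.93
position: [0.3278, -0.4964, 0.2529]
ee_rot: [-0.0, 0.906, 0.424, -0.0]
contact_force: [-0.0, -0.9, -0.2]
width: 0.045
gripper_force: 0.0
clock: 1.35
position: [0.4675, -0.4497, 0.2528]
ee_rot: [-0.001, 0.905, 0.425, -0.0]
contact_force: [-1.1, 0.2, -0.6]
width: 0.0449
gripper_force: 0.0
clock: 1.77
position: [0.607, -0.4033, 0.2526]
ee_rot: [-0.001, 0.905, 0.425, -0.0]
contact_force: [0.3, -1.1, -0.3]
width: 0.045
gripper_force: 0.0
clock: 2.18
position: [0.6023, -0.4011, 0.1253]
ee_rot: [-0.007, 0.905, 0.425, -0.003]
contact_force: [-1.6, 0.6, -0.9]
width: 0.045
gripper_force: 0.0
t 2.18 track xy [-0.1619  0.0029] z 0.1253 yaw err -0.0005 F [-1.6  0.6 -0.9] w 0.045
[[330.93990145807044, 0.0, 251.87877478373693], [0.0, 330.93990145807044, 189.5948400773798], [0.0, 0.0, 1.0]] [[-0.0004183185345446054, -0.9458033959102803, -0.3247395283826462, 0.0827329032224037], [0.999999514140046, -0.00010578541179678077, -0.0009800658736261664, -0.00044796430240501284], [0.0008925969267547712, -0.3247397805844342, 0.9458029806342853, -0.1208998702816404], [0.0, 0.0, 0.0, 1.0]]
```

View pics/w1.png

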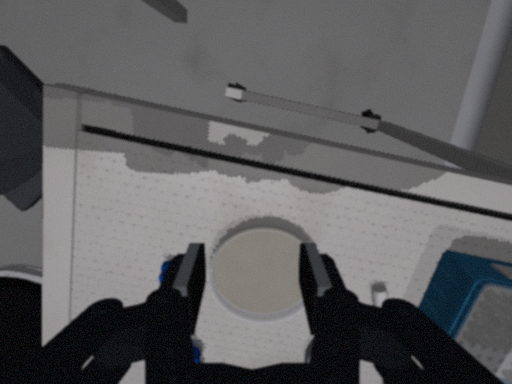

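The wrist view shows the plate centred near (255,272), slightly ahead between the fingertips at (203,243) and (300,243). The gate is at lower left and the tip box at the right. I'll check the plate position from this view.

```bash
python3 -c "
from h import *
from scipy.spatial.transform import Rotation as Ro
where()
s=manip.get_state();w,x,y,z=s['ee_rot'];Rt=Ro.from_quat([x,y,z,w]).as_matrix()
K=np.array([[330.94,0,251.88],[0,330.94,189.6],[0,0,1]])
H=np.array([[-.000418,-.9458,-.32474,.08273],[1,-.0001,-.00098,-.00045],[.00089,-.32474,.9458,-.1209]])
T=np.c_[Rt@H[:,:3],Rt@H[:,3]+s['position']]
for uv,z in [((256,268),.012),((256,228),.017),((256,319),.0)]:
    w=onz(K,T,uv,z);print(w,(w[:2]-(.4966,-.5237))@R(-2.264))
"

```

```text
t 2.23 track xy [-0.1618  0.0048] z 0.1288 yaw err -0.0007 F [-0.3  0.5  0.8] w 0.0448
[ 0.5617876  -0.45513222  0.012     ] [-0.09439771  0.00632735]
[ 0.58649457 -0.42520363  0.017     ] [-0.13320674  0.00620751]
[ 5.22525922e-01 -5.02699916e-01  2.77555756e-17] [-0.03272011  0.00652314]
```

```bash
python3 steer.py '[[0, 0.001, 0.025, 0], [0, 0, 0.025, 0], [0, 0, 0.025, 0], [0, 0, 0.02, 0], [0, 0, 0, 0]]'
python3 steer.py '[[0, 0, 0, 0], [0, 0, 0, 0]]' ; python3 -c "
from h import *
where()"
```

```text
clock: 2.65
position: [0.6053, -0.4039, 0.0359]
ee_rot: [-0.002, 0.905, 0.424, -0.001]
contact_force: [-1.3, 0.8, -0.5]
width: 0.0445
gripper_force: 0.0
clock: 2.82
position: [0.6081, -0.4061, 0.0411]
ee_rot: [0.002, 0.905, 0.424, 0.001]
contact_force: [0.6, -0.0, -0.1]
width: 0.0449
gripper_force: 0.0
t 2.82 track xy [-0.1617  0.0106] z 0.0411 yaw err -0.0008 F [ 0.6 -0.  -0.1] w 0.0449
```

```bash
python3 steer.py '[[0, 0, 0.004, 0], [0, 0, 0.004, 0], [0, 0, 0.004, 0], [0, 0, 0, 0], [0, 0, 0, 0]]'
python3 steer.py '[[0, 0, 0, 0], [0, 0, 0, 0]]' ; python3 -c "
from h import *
where()"
```

```text
clock: 3.23
position: [0.6065, -0.4046, 0.0261]
ee_rot: [-0.0, 0.905, 0.424, -0.0]
contact_force: [0.9, 0.7, 0.9]
width: 0.0451
gripper_force: 0.0
clock: 3.4
position: [0.6067, -0.4048, 0.0264]
ee_rot: [0.0, 0.905, 0.425, 0.0]
contact_force: [0.8, 0.4, -1.0]
width: 0.0452
gripper_force: 0.0
t 3.4 track xy [-0.1618  0.0088] z 0.0264 yaw err -0.0007 F [ 0.8  0.4 -1. ] w 0.0452
```

```bash
python3 steer.py '[[-0.008, 0, 0, 0], [-0.008, 0, 0, 0], [-0.007, 0, 0, 0], [-0.006, -0.001, 0, 0], [-0.006, -0.0014, 0, 0]]'
python3 steer.py '[[-0.006, -0.0014, 0, 0], [-0.006, -0.0014, 0, 0], [-0.006, -0.0014, 0, 0], [-0.006, -0.001, 0, 0], [-0.006, -0.001, 0, 0]]'
python3 steer.py '[[0, 0, 0, 0], [0, 0, 0, 0]]' ; python3 -c "
from h import *
where()
import cv2
i=manip.get_image('top')['img'][95:265,175:375,::-1]
cv2.imwrite('pics/t2.png',cv2.convertScaleAbs(cv2.resize(i,None,fx=3.5,fy=3.5,interpolation=cv2.INTER_CUBIC),alpha=1.4))"
```

```text
clock: 3.82
position: [0.5818, -0.4311, 0.0264]
ee_rot: [0.0, 0.906, 0.424, 0.0]
contact_force: [1.0, 0.1, -0.1]
width: 0.0445
gripper_force: 0.1
clock: 4.23
position: [0.558, -0.4496, 0.0264]
ee_rot: [0.0, 0.905, 0.425, -0.0]
contact_force: [0.7, 0.6, -0.4]
width: 0.0449
gripper_force: 0.2
clock: 4.4
position: [0.5581, -0.4496, 0.0263]
ee_rot: [0.0, 0.906, 0.424, -0.0]
contact_force: [0.5, -0.7, 0.0]
width: 0.0452
gripper_force: 0.0
t 4.4 track xy [-0.0963 -0.    ] z 0.0263 yaw err -0.0015 F [ 0.5 -0.7  0. ] w 0.0452
```

View pics/t2.png

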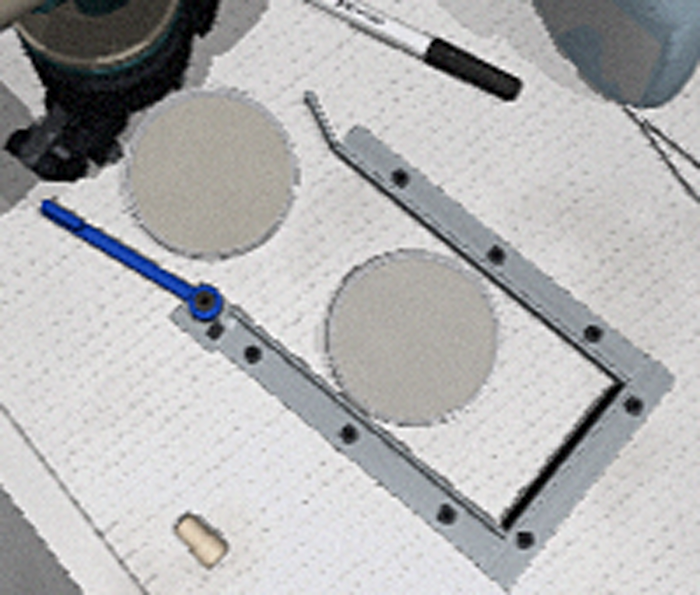

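The plate moved cleanly and its rim is now centred near (212,173), with the gripper behind it at upper left. The gate, bung and inner plate haven't moved.

```bash
python3 -c "
from h import *
for uv,z in [((212.5,173.5),.017),((412,337),.017),((338,150),.014),((480,267),.014),((620,383),.014),((240,311),.014),((370,416),.014),((507,525),.014),((204,301),.018)]:
    w=onz(KT,TT,ct(*uv),z);print(uv,(w[:2]-(.4966,-.5237))@R(-2.264))
"

```

```text
(212.5, 173.5) [-0.04146173 -0.00258781]
(412, 337) [ 0.09234452 -0.00302391]
(338, 150) [0.00040888 0.04931559]
(480, 267) [0.09633396 0.04823121]
(620, 383) [0.18924069 0.04692061]
(240, 311) [ 0.01549947 -0.04862042]
(370, 416) [ 0.10139051 -0.04787178]
(507, 525) [ 0.18974379 -0.0464475 ]
(204, 301) [-0.00159329 -0.05681693]
```

```bash
python3 steer.py '[[-0.005, 0.0008, 0, 0], [-0.006, 0.0006, 0, 0], [-0.006, 0, 0, 0], [-0.006, 0, 0, 0], [-0.006, 0, 0, 0]]'
python3 steer.py '[[-0.006, 0, 0, 0], [-0.006, 0, 0, 0], [-0.006, 0, 0, 0], [-0.006, 0, 0, 0], [-0.006, 0, 0, 0]]'
python3 -c "
from h import *
where()"
python3 steer.py '[[-0.005, 0, 0, 0], [-0.005, 0, 0, 0], [-0.004, 0, 0, 0], [-0.003, 0, 0, 0], [0, 0, 0, 0]]'
python3 -c "
from h import *
where()
import cv2
i=manip.get_image('top')['img'][95:265,175:375,::-1]
cv2.imwrite('pics/t3.png',cv2.convertScaleAbs(cv2.resize(i,None,fx=3.5,fy=3.5,interpolation=cv2.INTER_CUBIC),alpha=1.4))"
```

```text
clock: 4.87
position: [0.5405, -0.473, 0.0263]
ee_rot: [0.0, 0.905, 0.424, -0.0]
contact_force: [0.5, -0.5, -0.3]
width: 0.0449
gripper_force: 0.1
clock: 5.28
position: [0.5214, -0.496, 0.0263]
ee_rot: [0.0, 0.905, 0.424, 0.0]
contact_force: [0.3, 0.0, -0.1]
width: 0.0452
gripper_force: 0.2
t 5.28 track xy [-0.0372  0.0013] z 0.0263 yaw err -0.001 F [ 0.3  0.  -0.1] w 0.0452
clock: 5.7
position: [0.5105, -0.5092, 0.0264]
ee_rot: [0.0, 0.906, 0.424, -0.0]
contact_force: [-0.1, 0.3, -0.3]
width: 0.0452
gripper_force: 0.0
t 5.7 track xy [-0.02    0.0014] z 0.0264 yaw err -0.0013 F [-0.1  0.3 -0.3] w 0.0452
```

View pics/t3.png

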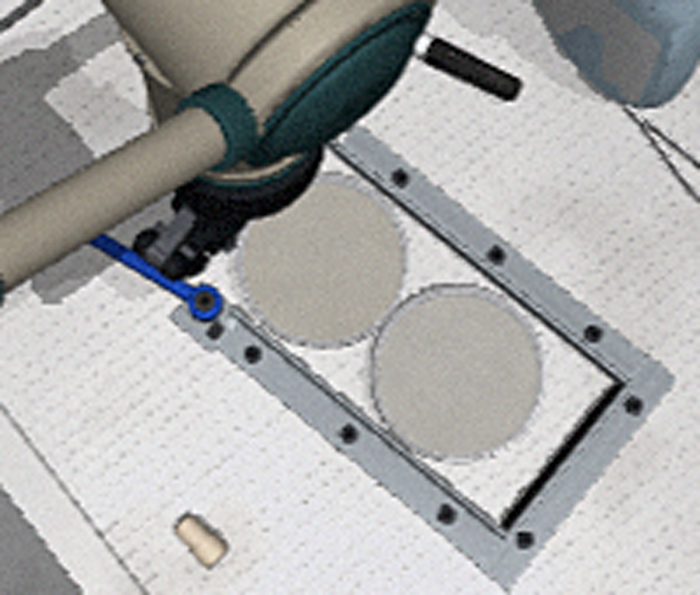

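Both plates are in the track and touching, with about 20 mm left to go. I'll push gently and then creep in while watching the force.

```bash
python3 steer.py '[[-0.004, -0.0003, 0, 0], [-0.004, -0.0003, 0, 0], [-0.004, -0.0003, 0, 0], [-0.003, 0, 0, 0], [-0.002, 0, 0, 0]]'
python3 steer.py '[[-0.001, 0, 0, 0], [-0.001, 0, 0, 0], [0, 0, 0, 0]]'
python3 -c "
from h import *
where()"
python3 steer.py '[[-0.0005, 0, 0, 0], [-0.0005, 0, 0, 0], [0, 0, 0, 0]]'
python3 -c "
from h import *
where()"
```

```text
clock: 6.17
position: [0.499, -0.5215, 0.0263]
ee_rot: [0.0, 0.905, 0.424, -0.0]
contact_force: [0.1, 0.4, -0.1]
width: 0.0449
gripper_force: 0.2
clock: 6.42
position: [0.4979, -0.5228, 0.0263]
ee_rot: [0.0, 0.905, 0.424, -0.0]
contact_force: [0.2, 1.0, -0.2]
width: 0.0452
gripper_force: 0.0
t 6.42 track xy [-0.0016  0.0005] z 0.0263 yaw err -0.0009 F [ 0.2  1.  -0.2] w 0.0452
clock: 6.67
position: [0.4975, -0.5233, 0.0263]
ee_rot: [0.0, 0.905, 0.425, -0.0]
contact_force: [-0.1, 0.3, 0.7]
width: 0.0448
gripper_force: 0.2
t 6.67 track xy [-0.0009  0.0004] z 0.0263 yaw err -0.0007 F [-0.1  0.3  0.7] w 0.0448
```

```bash
cat > f.py <<'E'
from h import *
s=manip.get_state();print("along",round(s["contact_force"][:2]@[-.639,-.769],2));where()
E
for i in 1; do :; done
python3 steer.py '[[-0.0005, 0, 0, 0], [-0.0005, 0, 0, 0], [0, 0, 0, 0]]' | tail -0; python3 f.py
python3 steer.py '[[-0.0005, 0, 0, 0], [-0.0005, 0, 0, 0], [0, 0, 0, 0]]'| tail -0; python3 f.py
python3 -c "
import cv2
from h import *
i=manip.get_image('top')['img'][95:265,175:375,::-1]
cv2.imwrite('pics/t4.png',cv2.convertScaleAbs(cv2.resize(i,None,fx=3.5,fy=3.5,interpolation=cv2.INTER_CUBIC),alpha=1.4))"
```

```text
along -1.41
t 6.92 track xy [-0.      0.0004] z 0.0263 yaw err -0.0009 F [ 0.6  1.3 -0.3] w 0.045
along -2.79
t 7.17 track xy [0.0003 0.0004] z 0.0263 yaw err -0.0011 F [1.7 2.2 0.4] w 0.0449Exception ignored on flushing sys.stdout:
BrokenPipeError: [Errno 32] Broken pipe
Exception ignored on flushing sys.stdout:
BrokenPipeError: [Errno 32] Broken pipe
```

View pics/t4.png

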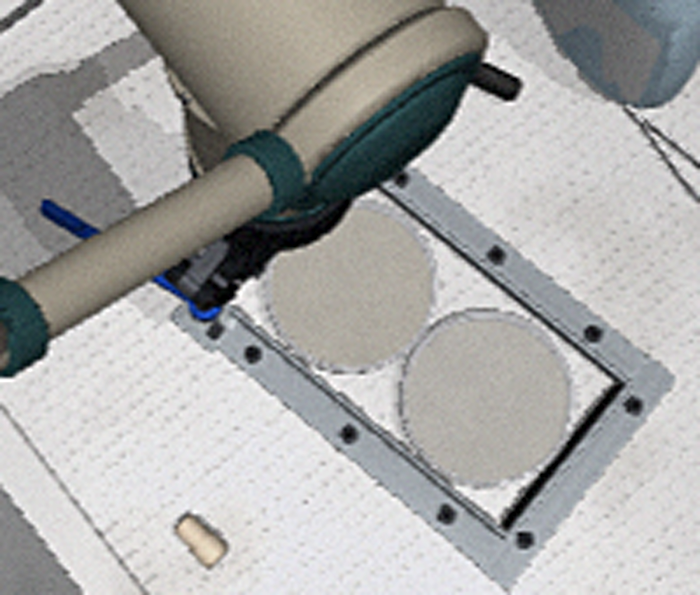

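```bash
python3 steer.py '[[-0.0005, 0, 0, 0], [-0.0005, 0, 0, 0], [0, 0, 0, 0]]'; python3 f.py
python3 -c "
from h import *
for uv in [(485.5,398),(352,288)]:
    w=onz(KT,TT,ct(*uv),.017);print(uv,(w[:2]-(.4966,-.5237))@R(-2.264))
"
```

```text
clock: 7.47
position: [0.4965, -0.5244, 0.0263]
ee_rot: [-0.001, 0.906, 0.424, 0.001]
contact_force: [5.3, 4.4, 0.6]
width: 0.0448
gripper_force: 2.7
along -6.75
t 7.47 track xy [0.0006 0.0004] z 0.0263 yaw err -0.0012 F [5.3 4.4 0.6] w 0.0448
(485.5, 398) [ 0.14094663 -0.00348628]
(352, 288) [ 0.05255455 -0.00296376]
```

The force climbs to about 7 N as the tool stops advancing, and the picture puts plate_in at 141 mm and plate_out at 52.5 mm, so both plates are home. Next I back off and work out the gate path.

```bash
python3 steer.py '[[0.003, 0, 0, 0], [0.006, 0, 0, 0], [0.012, 0, 0, 0], [0.015, 0, 0, 0], [0.015, 0, 0, 0]]'
python3 steer.py '[[0.01, 0, -0.01, 0], [0, 0, -0.02, 0], [0, 0, -0.02, 0], [0, 0, -0.015, 0], [0, 0, 0, 0]]' 0 20
python3 steer.py '[[0, 0, 0, 0], [0, 0, 0, 0]]'
python3 f.py; python3 - <<'E'
import numpy as np
p=None
for t in np.r_[1.73+.25,1.73,1.55:-.01:-.155]:
    c,s=np.cos(t),np.sin(t);k=4+11*abs(c)+14.5*abs(s)
    q=np.array([-70*s-c*k,-57+70*c-s*k]);print(round(t,2),q.round(1),"" if p is None else ((q-p)*[-1,1]).round(1));p=q
E
```

```text
clock: 7.88
position: [0.5288, -0.4856, 0.0264]
ee_rot: [0.0, 0.906, 0.424, -0.0]
contact_force: [-0.2, -0.1, 0.3]
width: 0.0451
gripper_force: 0.0
clock: 8.3
position: [0.5372, -0.4796, 0.0962]
ee_rot: [0.004, 0.905, 0.425, 0.001]
contact_force: [0.8, 0.1, 0.7]
width: 0.0001
gripper_force: 0.0
clock: 8.47
position: [0.5345, -0.4778, 0.0907]
ee_rot: [-0.001, 0.905, 0.425, -0.0]
contact_force: [0.1, 1.0, 0.6]
width: 0.0005
gripper_force: 0.0
along -0.83
t 8.47 track xy [-0.0595 -0.0002] z 0.0907 yaw err -0.0002 F [0.1 1.  0.6] w 0.0005
1.98 [ -55.6 -104.7] 
1.73 [-65.9 -87.9] [10.3 16.8]
1.55 [-70.4 -74.3] [ 4.4 13.6]
1.4 [-72.5 -64.6] [2.1 9.6]
1.24 [-73.1 -54.4] [ 0.7 10.2]
1.08 [-72.2 -43.7] [-1.  10.7]
0.93 [-69.4 -32.9] [-2.8 10.8]
0.77 [-64.7 -22.4] [-4.7 10.6]
0.62 [-58.1 -12.4] [-6.6  9.9]
0.46 [-49.6  -3.6] [-8.5  8.9]
0.31 [-39.4   3.9] [-10.2   7.4]
0.15 [-27.7   9.5] [-11.6   5.6]
-0.0 [-15.  13.] [-12.7   3.5]
```

```bash
python3 steer.py '[[0, -0.02, 0, 0], [0, -0.025, 0, 0], [0, -0.025, 0, 0], [0, -0.02, 0, 0], [0.002, -0.015, 0, 0]]'
python3 steer.py '[[0, 0, 0, 0], [0, 0, 0, 0]]'
python3 steer.py '[[0, 0, 0.015, 0], [0, 0, 0.015, 0], [0, 0, 0.015, 0], [0, 0, 0.012, 0], [0, 0, 0.004, 0]]'
python3 steer.py '[[0, 0, 0, 0], [0, 0, 0, 0], [0, 0, 0, 0]]'
python3 f.py
```

```text
clock: 8.88
position: [0.4526, -0.4078, 0.0896]
ee_rot: [-0.002, 0.905, 0.424, -0.001]
contact_force: [-0.3, -0.2, 0.0]
width: 0.0003
gripper_force: 0.0
clock: 9.05
position: [0.4547, -0.4095, 0.0905]
ee_rot: [-0.001, 0.905, 0.424, -0.0]
contact_force: [-0.3, -0.4, 0.9]
width: -0.0001
gripper_force: 0.0
clock: 9.47
position: [0.4553, -0.4102, 0.0278]
ee_rot: [-0.001, 0.905, 0.424, -0.0]
contact_force: [-0.1, -0.1, -0.2]
width: -0.0001
gripper_force: 0.0
clock: 9.72
position: [0.4559, -0.4109, 0.0309]
ee_rot: [0.001, 0.905, 0.424, 0.0]
contact_force: [-0.9, 0.3, 0.4]
width: 0.0
gripper_force: 0.0
along 0.36
t 9.72 track xy [-0.0607 -0.1033] z 0.0309 yaw err -0.0008 F [-0.9  0.3  0.4] w 0.0
```

```bash
python3 steer.py '[[0.0026, 0.0077, 0, 0], [0.0026, 0.0077, 0, 0], [0.0022, 0.0068, 0, 0], [0.0022, 0.0068, 0, 0], [0.002, 0.0096, 0, 0]]'
python3 steer.py '[[0.001, 0.010, 0, 0], [-0.001, 0.0107, 0, 0], [-0.003, 0.0108, 0, 0], [-0.005, 0.0106, 0, 0], [-0.0066, 0.01, 0, 0]]'
python3 steer.py '[[-0.004, 0.0045, 0, 0], [-0.004, 0.0045, 0, 0], [-0.005, 0.0037, 0, 0], [-0.005, 0.0037, 0, 0], [0, 0, 0, 0]]'
python3 f.py; python3 -c "
import cv2
from h import *
a=manip.get_image('scene')['img'][170:270,150:310,::-1]
b=manip.get_image('top')['img'][115:215,170:330,::-1]
cv2.imwrite('pics/g5.png',cv2.resize(cv2.convertScaleAbs(cv2.vconcat([a,b]),alpha=1.3),None,fx=3,fy=3,interpolation=cv2.INTER_CUBIC))"
```

```text
clock: 10.13
position: [0.4928, -0.4258, 0.0305]
ee_rot: [-0.0, 0.905, 0.425, -0.0]
contact_force: [-0.8, 0.3, -0.8]
width: 0.0001
gripper_force: 0.3
clock: 10.55
position: [0.5232, -0.4708, 0.0301]
ee_rot: [-0.001, 0.905, 0.425, -0.001]
contact_force: [-3.8, -0.1, 0.9]
width: 0.0001
gripper_force: 1.5
clock: 10.97
position: [0.5241, -0.4961, 0.0303]
ee_rot: [0.001, 0.906, 0.424, 0.0]
contact_force: [0.9, -0.1, 0.1]
width: 0.0002
gripper_force: 0.0
along -0.48
t 10.97 track xy [-0.0388  0.0035] z 0.0303 yaw err -0.0014 F [ 0.9 -0.1  0.1] w 0.0002
```

View pics/g5.png

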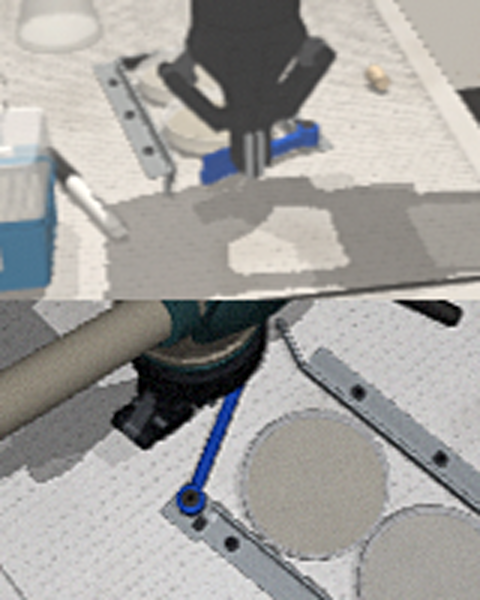

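The fingertips are behind the gate, which stands about 0.3 rad open with the plates in place behind it. I'll finish the swing and creep onto the stop.

```bash
python3 steer.py '[[-0.0055, 0.003, 0, 0], [-0.0055, 0.003, 0, 0], [-0.005, 0.002, 0, 0], [-0.004, 0.001, 0, 0], [-0.002, 0.0005, 0, 0]]'
python3 f.py
python3 steer.py '[[-0.001, 0, 0, 0], [-0.0005, 0, 0, 0], [0, 0, 0, 0]]'
python3 f.py
```

```text
clock: 11.48
position: [0.5169, -0.5186, 0.0304]
ee_rot: [0.0, 0.906, 0.424, -0.0]
contact_force: [0.3, 0.2, 0.1]
width: -0.0001
gripper_force: 0.2
along -0.4
t 11.48 track xy [-0.0169  0.0124] z 0.0304 yaw err -0.0014 F [0.3 0.2 0.1] w -0.0001
clock: 11.73
position: [0.5164, -0.519, 0.0304]
ee_rot: [0.0, 0.905, 0.424, 0.0]
contact_force: [0.7, 1.0, 0.8]
width: 0.0003
gripper_force: 0.2
along -1.24
t 11.73 track xy [-0.0163  0.0122] z 0.0304 yaw err -0.0009 F [0.7 1.  0.8] w 0.0003
```

```bash
python3 steer.py '[[-0.0007, 0, 0, 0], [-0.0007, 0, 0, 0], [0, 0, 0, 0]]'
python3 f.py
python3 steer.py '[[-0.0005, 0, 0, 0], [-0.0005, 0, 0, 0], [0, 0, 0, 0]]'
python3 f.py
```

```text
clock: 11.98
position: [0.5162, -0.5191, 0.0304]
ee_rot: [-0.0, 0.905, 0.424, 0.001]
contact_force: [3.5, 3.1, 0.3]
width: -0.0003
gripper_force: 2.3
along -4.59
t 11.98 track xy [-0.0161  0.0122] z 0.0304 yaw err -0.001 F [3.5 3.1 0.3] w -0.0003
clock: 12.23
position: [0.5162, -0.5192, 0.0304]
ee_rot: [-0.001, 0.905, 0.424, 0.001]
contact_force: [4.0, 5.7, 1.5]
width: -0.0001
gripper_force: 3.4
along -6.93
t 12.23 track xy [-0.016   0.0122] z 0.0304 yaw err -0.0011 F [4.  5.7 1.5] w -0.0001
```

The tool has stopped at x = -16 mm with the force rising to 7 N, so the gate is on its stop. I'll back off and check.

```bash
python3 steer.py '[[0.003, 0, 0, 0], [0.006, 0, 0, 0], [0.012, 0, 0, 0], [0.02, 0, 0, 0], [0.02, 0, 0, 0]]'
python3 steer.py '[[0.015, 0, -0.02, 0], [0.02, 0, -0.02, 0], [0.025, 0, -0.02, 0], [0.025, 0, -0.015, 0], [0, 0, 0, 0]]'
python3 steer.py '[[0.02, -0.02, 0, 0], [0.02, -0.02, 0, 0], [0.02, -0.02, 0, 0], [0.01, -0.01, 0, 0], [0, 0, 0, 0]]'
python3 -c "
import cv2
from h import *
where()
i=manip.get_image('top')['img'][95:265,175:375,::-1]
cv2.imwrite('pics/t6.png',cv2.convertScaleAbs(cv2.resize(i,None,fx=3.5,fy=3.5,interpolation=cv2.INTER_CUBIC),alpha=1.4))"
```

```text
clock: 12.65
position: [0.5538, -0.4735, 0.0303]
ee_rot: [0.0, 0.906, 0.424, -0.0]
contact_force: [0.4, -0.1, 0.2]
width: 0.0002
gripper_force: 0.0
clock: 13.07
position: [0.6131, -0.4053, 0.1097]
ee_rot: [0.003, 0.905, 0.426, 0.003]
contact_force: [0.9, -0.6, 0.8]
width: 0.0
gripper_force: 0.0
clock: 13.48
position: [0.5983, -0.3065, 0.1051]
ee_rot: [-0.001, 0.905, 0.426, -0.001]
contact_force: [-1.4, 0.3, 0.7]
width: 0.0001
gripper_force: 0.0
t 13.48 track xy [-0.232  -0.0606] z 0.1051 yaw err 0.0022 F [-1.4  0.3  0.7] w 0.0001
```

View pics/t6.png

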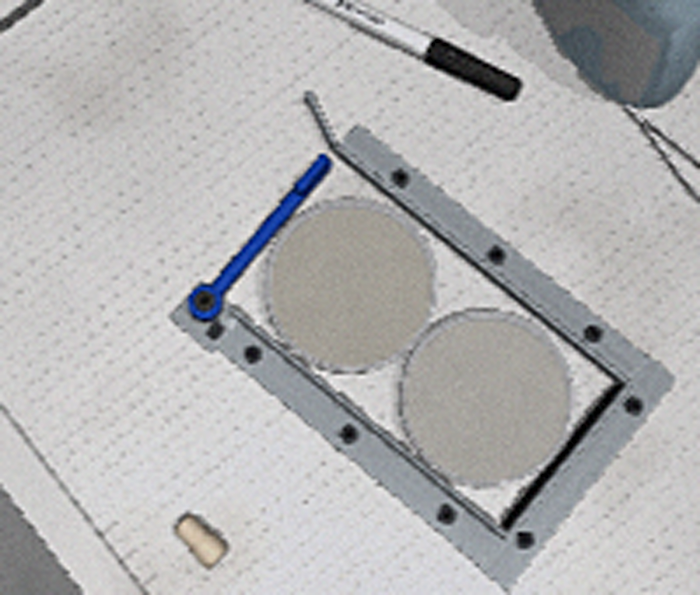

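The gate lies across the mouth with its tip at (324,160). The plates touch, centred near (351,285.5) and (485.5,398), and the bung is still at (201,540). One last numeric check before handing in.

```bash
python3 -c "
from h import *
f=lambda uv,z:(onz(KT,TT,ct(*uv),z)[:2]-(.4966,-.5237))@R(-2.264)
a=f((485.5,397.5),.017);b=f((351,285.5),.017);p=f((204,301),.018);t=f((323,160),.027)
print(a,b,np.linalg.norm(a-b),'gate',np.arctan2(-(t-p)[0],(t-p)[1]))
"
```

```text
[ 0.14078671 -0.00328661] [ 0.05133224 -0.00228399] 0.08946009305877524 gate -0.012260998332385201
```

```bash
python3 steer.py '[[0, 0, 0, 0], [0, 0, 0, 0], [0, 0, 0, 0]]'; python3 -c "
from rig import manip
print(manip.sign_off())"
```

```text
clock: 13.78
position: [0.5993, -0.3116, 0.1052]
ee_rot: [0.001, 0.906, 0.424, -0.0]
contact_force: [-0.3, -0.4, 0.4]
width: -0.0001
gripper_force: 0.0
the job is handed in; nothing more can be done
None
```

Handed in at 13.8 s, with no verdict returned: the last picture puts both plates touching against the end stop (plate_in at x ≈ 141 mm, plate_out at x ≈ 51 mm), the gate shut to about 0.01 rad, and the stopper where it was.

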